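Lock the service cover of a key-cutting machine

ROBOT

A 7-joint arm with a two-finger parallel gripper is mounted at the origin on the work surface. World frame = base frame: x ahead of the robot, y to its left, z up, the work surface at z = 0. Lengths are in mm, angles in rad, forces in N, time in s.
With the tool pointing down it reaches from about 400 to 875 mm from the base axis. Payload 19.3 kg.
Tool frame: the origin (TCP) lies midway between the tips of the shut fingers; the grasp point (between the pads) lies 19 mm behind it; z points along the fingers, y is the line along which they close (so a half turn about z gives the same grasp; the last joint's range is limited). The gripper opens to 85 mm and grips with 20 to 120 N. Pads are 22 mm wide; open, the fingers measure 114 mm over their backs; the gripper's body (76 mm by 85 mm) begins 54 mm behind the grasp point. The pads swing forward as they close: fully open they stand 13 mm farther back than shut.
Start: joints at [1.23, 0.521, -0.036, 1.599, 0.021, 1.021, -0.113], TCP at [167.161, -602.222, 192.491] pointing down, gripper open.
Joint ranges: [-2.91, 2.91], [-0.3, 2.13], [-1.5, 1.42], [0.17, 2.43], [-1.26, 4.41], [0.16, 1.93], [-2.52, 2.52]. Speed limits (rad/s): [1.89, 1.89, 2.39, 2.39, 3.01, 3.01, 3.01].

INTERFACE

Orientations are given as a unit quaternion [w, x, y, z].
In Python, from cell import readout, viewer, workorder gives the robot as it stands.
- The arm moves only by the tool play_rows, never from a script. Its argument "targets" is a list of rows, each a list of 7 numbers: the shift along the tool's x, y, z in m, then the turn, a rotation vector about the tool's x, y, z in rad, then the opening, from 0 (shut) to 1 (fully open). In form: [[x, y, z, rx, ry, rz, hand], ...]. A call has 1 to 12 rows; each row shifts and turns the commanded pose from where the row before left it, along the tool's axes as they then stand; what a row does not reach is not made up. A row lasts 1/12 s, in which the tool goes at most 41.7 mm and 7.16 degrees, less where a joint would pass 70% of its speed; a pose out of reach is approached as far as the arm can. A call is refused whole if a number of a shift passes 0.0417 or a number of a turn 0.125, either way. A call with a gripper value outside its range is refused whole. The fingers move at their own pace and stop on an object; "force" is the grip in N (left out, the last holds). Time passes only in rows, so rows that do not move let the fingers close. It gives the time, the measured TCP pose, the force, the opening and the grip force at its end, in the units of the state.
- readout.get_obs(): the state, without advancing time (a new reading comes with each control period).
- viewer.capture(name): name is "scene" or "top" or "wrist"; returns the picture (384x512x3 uint8, red, green, blue); there is no depth.
- viewer.calibration(name): a dict with "camera_matrix" (3x3 intrinsics, pixels), "world_from_camera" (4x4, takes a point from camera to world coordinates); the wrist camera has in their place "hand_eye" (4x4, takes a point from camera to tool coordinates, whose origin is the TCP and whose axes are the flange's). Camera axes: x right, y up, looking along -z (the intrinsics and any distortion apply to the point x, -y, -z); pixel columns grow to the right and rows downward; lengths in mm; the calibration is good to about 2 mm. A picture is of the moment at which its call begins: read the wrist's pose just before it. calibration takes no time and is no camera call.
- workorder.job_done(): hands the job in; it is judged then, once.
The state is a dict: "time": time; "joints": joint angles; "joint_vel": joint speeds; "joint_torque": joint torques, N m; "eef_pos": TCP position; "ee_rot": TCP orientation; "ft_force": force on the tool from outside, world axes, zero at the start; "wrist_torque": the same for the moment, N m; "opening": finger opening in mm; "grasp_force": force on a finger pad.
Only numpy, scipy, OpenCV 4.12 (cv2) and the standard library are available. Lean on these libraries where they do the work, as an engineer would, in place of code of your own. Each camera call takes 0.05 s, during which the arm holds its last target. There are 200 camera calls.

TASK

The service cover on the key-cutting machine stands slightly open on its springs. With your fingertips in the slot of its turn latch, push the cover fully down and, while holding it down, turn the latch a quarter turn clockwise to its stop, so that the cover stays locked flush when you let go. Nothing is to be picked up: leave everything lying around where it is.

Things in the scene. Friction and masses are not known exactly. Their poses are not given: they have to be found in the camera images.
- latch (a joint): turn of the latch, rad: 0 = unlocked (slot runs left-right, parallel to the cover's hinge), grows clockwise seen from above, hard stop at 1.57 = locked (slot front-to-back). Starts at 0 to 0.35. Friction 0.08 N m, no spring: stays where left. If turned with the cover up, its cam tongue comes to lie above the keeper lip and the cover cannot close.
- latch_slot (a point): centre of the floor of the latch's slot, on the turning axis; y along the slot, z up; turns with the latch, tilts with the cover. The latch is an aluminium disc 74 mm across in a fixed dark collar as high (96 mm outside, 78 inside). The straight dark-floored slot crosses it: 30 mm wide, 74 long, 14 deep, flat floor, upright walls. Height 103 mm with the cover flush, some 19 mm more at the start.
- latch_tongue (a point): middle of the tip of the latch's steel cam tongue, hidden under the cover, 49 mm from the axis; it points right when unlocked, to the front when locked. It gets under the keeper lip behind the machine's front wall from about 0.7 rad of turn on, only while the cover is held at or below flush (best 1 to 3.4 mm lower at the latch); it then holds the cover flush.
- cover (a joint): hinge angle of the cover, rad: 0 = flush with the machine's top, positive = front edge up. Springs hold it up at its stop of 0.10; a push of about 6 to 8 N down at the latch brings it to flush and on against its seal, to a solid stop at -0.018 (3.4 mm below flush at the latch). It springs up again unless locked; locked, it rests at about 0.
- cover_front (a point): middle of the front edge of the cover's top face. The cover is a grey plate 240 x 240 mm, 6 mm thick, with dark louvre lines, hinged along its far edge; the latch axis is 50 mm behind this point. Axes: x to the hinge, y left, z up, tilting with the cover.
- machine: fixed grey key-cutting machine, base 300 (x) x 420 (y) x 100 mm high; origin under its centre, front faces -x. The cover fills the right-hand part of its top (latch axis at x -85, y -70 mm, hinge at x +105 mm). On the left, beyond y 52 mm, a deck at 100 mm height with a key vice (149 mm high) and at the back a cutter head 145 mm high.
- padlock: brass padlock, body 22 x 44 x 36 mm with a steel shackle, 68 mm tall, standing on the machine's deck to the left of the cover; origin under its centre. Bystander: leave alone.
- screwdriver: screwdriver lying on the table in front of the machine, farther left than the brush; origin under it. Bystander: leave alone.
- brush: hand brush lying on the table in front of the machine; origin under it. Bystander: leave alone.
- mug: white mug, 80 mm wide, 95 mm tall, left of the machine; origin under its centre. Bystander: leave alone.
- spray_can: spray can, 54 mm wide, 160 mm tall, right of the machine; origin under its centre. Bystander: leave alone.
- key_rack: wooden block 50 x 110 mm with five black-headed keys standing in it, 56 mm tall, left of the machine; origin under its centre. Bystander: leave alone.
- door_lock: steel door lock case lying flat, 116 x 60 mm, 40 mm tall with its cylinder, right of the machine; origin under its centre. Bystander: leave alone.

How it is judged:
By the outcome, as a careful person would: the job done as asked, in the order asked, and still so for the second after the job is handed in, with the robot touching nothing.
It also fails if it takes over 42 s, if anything falls off the work surface, if the arm or the gripper's body presses on something with over 40 N, if the wrist force passes 120 N, or if a joint passes its speed limit or range.

## Working session

There is one attempt and no reset: what is moved stays moved. The work goes in short steps, Python scripts to look and compute and a tool call to move; the robot and the scene stay as the last step left them, time stands still between calls to the robot, and variables do not carry over. Pictures are saved under pics/ and viewed, at most 10 in all, crops included, and the job is handed in when it is done.

Besides the shell and the picture viewer there is one more tool, called after "Emit:" in YAML: its name, and indented under it one key for each argument. play_rows: Moves the arm, as the interface text tells. Its arguments: {"type":"object","properties":{"targets":{"type":"array"},"force":{"type":"number"}},"required":["targets"]}

```bash
mkdir -p pics
python3 - <<'E'
from cell import readout, viewer, workorder
import cv2,numpy as np
o=readout.get_obs()
for k,v in o.items(): print(k,np.round(v,4).tolist())
for n in ("scene","top","wrist"):
    im=viewer.capture(n); cv2.imwrite(f"pics/{n}0.png",im[:,:,::-1])
    c=viewer.calibration(n); print(n,{k:np.round(v,4).tolist() for k,v in c.items()})
E
```

```text
time 0.0
joints [1.2298, 0.522, -0.0363, 1.6, 0.0212, 1.0211, -0.1128]
joint_vel [-0.0007, 0.0002, -0.0003, -0.0009, 0.0007, -0.0004, 0.0003]
joint_torque [-0.0008, -92.7089, 1.9789, -36.991, 0.0177, 0.0083, 0.0001]
eef_pos [167.0311, -601.8659, 191.9213]
ee_rot [-0.0006, 0.9908, 0.135, -0.0001]
ft_force [-0.4862, 0.8465, 0.8293]
wrist_torque [0.0303, 0.0139, -0.0198]
grasp_force 0.0
opening 85.3199
scene {'camera_matrix': [[394.744, 0.0, 254.7793], [0.0, 394.744, 189.477], [0.0, 0.0, 1.0]], 'world_from_camera': [[-0.1155, -0.5983, 0.7929, 1434.9103], [0.993, -0.088, 0.0783, 128.6256], [0.023, 0.7964, 0.6043, 743.6864], [0.0, 0.0, 0.0, 1.0]]}
top {'camera_matrix': [[447.531, 0.0, 255.8446], [0.0, 447.531, 191.1685], [0.0, 0.0, 1.0]], 'world_from_camera': [[0.0222, 0.9831, -0.1818, 354.7817], [-0.9996, 0.0248, 0.0121, 57.6629], [0.0164, 0.1815, 0.9833, 1451.1876], [0.0, 0.0, 0.0, 1.0]]}
wrist {'camera_matrix': [[298.7426, 0.0, 251.8475], [0.0, 298.7426, 189.5625], [0.0, 0.0, 1.0]], 'hand_eye': [[-0.0012, 0.9511, 0.309, 79.0835], [1.0, 0.0009, 0.001, -0.6458], [0.0007, 0.309, -0.9511, -182.1299], [0.0, 0.0, 0.0, 1.0]]}
```

View pics/top0.png

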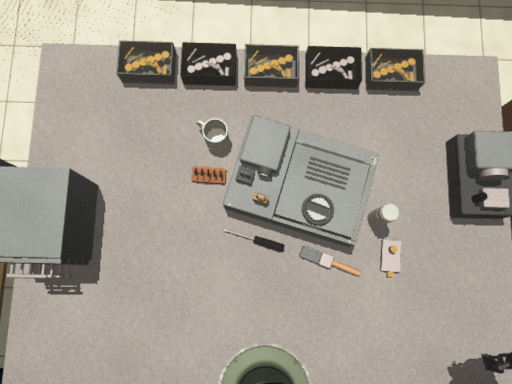

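View pics/scene0.png

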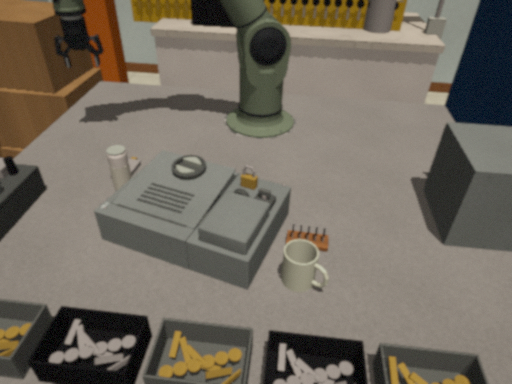

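The top view shows the latch at about (318,209) and the machine yawed about -0.3 rad. The scene view agrees, with the latch at about (189,166) on the robot's side. Next I'll measure the latch in both views.

```bash
cat > h.py <<'E'
import numpy as np,cv2
from cell import readout, viewer, workorder
from scipy.spatial.transform import Rotation as R
def ray(n,px,obs=None):
    c=viewer.calibration(n);K=c["camera_matrix"]
    T=np.array(c["world_from_camera"]) if n!="wrist" else tool(obs)@np.array(c["hand_eye"])
    d=np.linalg.inv(K)@[px[0],px[1],1]; d=T[:3,:3]@[d[0],-d[1],-d[2]]
    return T[:3,3],d/np.linalg.norm(d)
def tool(o):
    T=np.eye(4);T[:3,:3]=R.from_quat(np.roll(o["ee_rot"],-1)).as_matrix();T[:3,3]=o["eef_pos"];return T
def onz(n,px,z,obs=None):
    p,d=ray(n,px,obs);return p+d*(z-p[2])/d[2]
def cross(r1,r2):
    A=np.stack([r1[1],-r2[1]],1);s=np.linalg.lstsq(A,r2[0]-r1[0],rcond=None)[0]
    a=r1[0]+s[0]*r1[1];b=r2[0]+s[1]*r2[1];return (a+b)/2,np.linalg.norm(a-b)
E
python3 - <<'E'
from h import *
print(onz("top",(318,209),130).round(1), onz("scene",(189,166),130).round(1))
p,e=cross(ray("top",(318,209)),ray("scene",(189,166)));print(p.round(1),e)
for q in [(226,203),(352,243),(376,156)]: print(onz("top",q,100).round(1))
a=cv2.imread("pics/top0.png")[184:234,288:348];b=cv2.imread("pics/scene0.png")[146:186,159:219]
a=cv2.resize(a,None,fx=6.6,fy=6.6,interpolation=3);b=cv2.resize(b,(396,330),interpolation=3)
cv2.imwrite("pics/c1.png",np.hstack([a,b]))
E
```

```text
[ 549.6 -145.4  130. ] [ 549.3 -143.9  130. ]
[ 549.4 -144.6  130.1] 1.5666235691184351
[565.6 131.3 100. ]
[ 453.  -252.5  100. ]
[ 726.  -332.5  100. ]
```

View pics/c1.png

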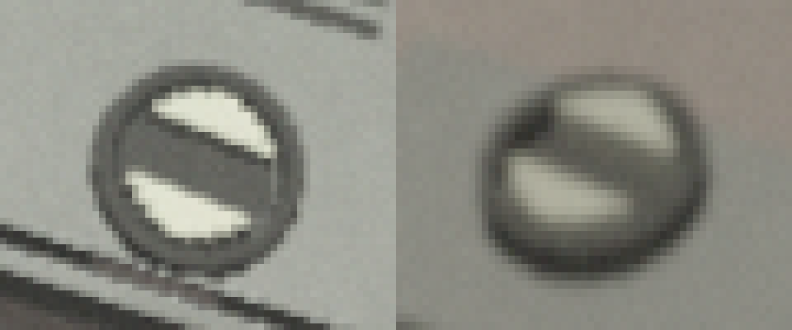

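The cross-view fit puts the latch axis at about (549,-145), top at z≈130, with a 1.6 mm residual. The slot runs about 0.36 rad off world y. I'll move above it with the tool yawed +2.5 rad counter-clockwise, so the clockwise turn runs back toward joint 7's mid-range.

Emit:
play_rows:
  targets:
    - [0.015, -0.01, -0.035, 0, 0, 0, 0.35]
    - [0.027, -0.019, -0.035, 0, 0, 0, 0.35]
    - [0.027, -0.019, 0, 0, 0, 0, 0.35]
    - [0.027, -0.019, 0, 0, 0, 0, 0.35]
    - [0.027, -0.019, 0, 0, 0, 0, 0.35]
    - [0.027, -0.019, 0, 0, 0, 0, 0.35]
    - [0.027, -0.019, 0, 0, 0, 0, 0.35]
    - [0.027, -0.019, 0, 0, 0, 0, 0.35]
    - [0.027, -0.019, 0, 0, 0, 0, 0.35]
    - [0.027, -0.019, 0, 0, 0, 0, 0.35]
    - [0.027, -0.019, 0, 0, 0, 0, 0.35]
    - [0.027, -0.019, 0, 0, 0, 0, 0.35]

```text
time: 1.15
eef_pos: [407.1, -309.7, 257.8]
ee_rot: [-0.0, 0.991, 0.135, -0.0]
ft_force: [0.2, -1.5, 0.3]
opening: 29.9
grasp_force: 0.0
```

Emit:
play_rows:
  targets:
    - [0.027, -0.019, 0, 0, 0, 0, 0.35]
    - [0.027, -0.019, 0, 0, 0, 0, 0.35]
    - [0.027, -0.019, 0, 0, 0, 0, 0.35]
    - [0.027, -0.019, 0, 0, 0, 0, 0.35]
    - [0.027, -0.019, 0, 0, 0, 0, 0.35]
    - [0.027, -0.019, 0, 0, 0, 0, 0.35]
    - [0.027, -0.019, 0, 0, 0, 0, 0.35]
    - [0.015, -0.007, 0, 0, 0, 0, 0.35]
    - [0, 0, 0, 0, 0, -0.12, 0.35]
    - [0, 0, 0, 0, 0, -0.12, 0.35]
    - [0, 0, 0, 0, 0, -0.12, 0.35]
    - [0, 0, 0, 0, 0, -0.12, 0.35]

```text
time: 2.15
eef_pos: [565.5, -121.6, 257.5]
ee_rot: [-0.0, 0.929, 0.37, -0.0]
ft_force: [-0.8, 0.5, -0.2]
opening: 29.8
grasp_force: 0.0
```

Emit:
play_rows:
  targets:
    - [0, 0, 0, 0, 0, -0.12, 0.35]
    - [0, 0, 0, 0, 0, -0.12, 0.35]
    - [0, 0, 0, 0, 0, -0.12, 0.35]
    - [0, 0, 0, 0, 0, -0.12, 0.35]
    - [0, 0, 0, 0, 0, -0.12, 0.35]
    - [0, 0, 0, 0, 0, -0.12, 0.35]
    - [0, 0, 0, 0, 0, -0.12, 0.35]
    - [0, 0, 0, 0, 0, -0.12, 0.35]
    - [0, 0, 0, 0, 0, -0.12, 0.35]
    - [0, 0, 0, 0, 0, -0.12, 0.35]
    - [0, 0, 0, 0, 0, -0.12, 0.35]
    - [0, 0, 0, 0, 0, -0.12, 0.35]

```text
time: 3.15
eef_pos: [565.4, -121.8, 257.6]
ee_rot: [-0.0, 0.455, 0.89, -0.0]
ft_force: [-0.4, 0.4, 0.6]
opening: 30.0
grasp_force: 0.0
```

Emit:
play_rows:
  targets:
    - [0, 0, 0, 0, 0, -0.12, 0.35]
    - [0, 0, 0, 0, 0, -0.12, 0.35]
    - [0, 0, 0, 0, 0, -0.12, 0.35]
    - [0, 0, 0, 0, 0, -0.12, 0.35]
    - [0, 0, 0, 0, 0, -0.12, 0.35]
    - [0, 0, 0, 0, 0, 0, 0.35]
    - [0, 0, 0, 0, 0, 0, 0.35]

```text
time: 3.73
eef_pos: [565.4, -121.9, 257.6]
ee_rot: [-0.0, 0.177, 0.984, 0.0]
ft_force: [0.3, 0.2, 0.4]
opening: 29.9
grasp_force: 0.0
```

Run:
```python
from h import *
o=readout.get_obs()
for k,v in o.items(): print(k,np.round(v,4).tolist())
print(tool(o)[:3,:3].round(3).tolist())
im=viewer.capture("wrist")[:,:,::-1]; cv2.imwrite("pics/w1.png",im)
T=tool(o);c=viewer.calibration("wrist");K=c["camera_matrix"]
q=np.linalg.inv(T@c["hand_eye"])@[548,-144.5,132,1];print(K[0][0]*q[0]/-q[2]+K[0][2],K[1][1]*-q[1]/-q[2]+K[1][2])
```

```text
time 3.7333
joints [0.6813, 0.4882, -0.8238, 1.6167, 0.3771, 1.204, 0.9942]
joint_vel [-0.0106, -0.0049, 0.0157, -0.0001, -0.0052, -0.0042, -0.0316]
joint_torque [0.5018, -80.6125, -13.9692, -37.7004, 0.2016, 0.0766, 1.5344]
eef_pos [565.4042, -121.8878, 257.5759]
ee_rot [-0.0002, 0.1765, 0.9843, 0.0002]
ft_force [0.2897, 0.1809, 0.4466]
wrist_torque [0.034, 0.0062, 0.0398]
grasp_force 0.0
opening 29.8629
[[-0.938, 0.347, -0.0], [0.347, 0.938, 0.0], [0.0, 0.0, -1.0]]
225.44065137107594 163.7458643436541
```

View pics/w1.png

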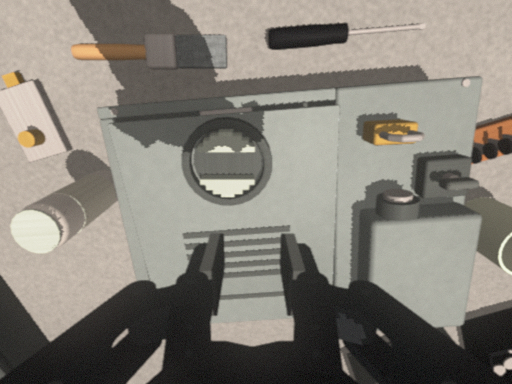

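The wrist picture shows the latch at about (227,161). Its slot runs almost horizontally, so it is nearly parallel to the tool's y. I'll fit the bright segments for the centre and angle.

Run:
```python
from h import *
o=readout.get_obs()
im=cv2.imread("pics/w1.png");x0,y0,x1,y1=180,115,272,206
g=im[y0:y1,x0:x1].min(2);m=((g>165)*255).astype(np.uint8)
n,l,s,c=cv2.connectedComponentsWithStats(m)
print(s.tolist())
Z=136
T=tool(o)
pts=[]
for i in range(1,n):
    if s[i][4]<100: continue
    ys,xs=np.where(l==i); up=ys.mean()+y0<160
    # slot-facing edge of each segment
    cols=np.arange(xs.min()+4,xs.max()-3)
    e=np.array([[u+x0,(ys[xs==u].max()+.5 if up else ys[xs==u].min()-.5)+y0] for u in cols])
    W=np.array([onz("wrist",p,Z,o) for p in e]); tl=(W-T[:3,3])@T[:3,:3]
    f=np.polyfit(tl[:,1],tl[:,0],1); print("edge",up,f, "x at mid",np.polyval(f,tl[:,1].mean()),"ymid",tl[:,1].mean(), "slope rad",np.arctan(f[0]))
    pts.append([onz("wrist",(a+x0,b+y0),Z,o)[:2] for a,b in zip(xs,ys)])
# disc circle from convex hull of both
P=np.vstack(pts).astype(np.float32);(cx,cy),r=cv2.minEnclosingCircle(P)
print("disc",cx,cy,r,"tool shift",((np.array([cx,cy,Z])-T[:3,3])@T[:3,:3]).round(1))
# collar dark
d=((g<85)*255).astype(np.uint8);k=max(cv2.findContours(d,0,1)[0],key=cv2.contourArea)
(u,v),ax,an=cv2.fitEllipse(k);print("collar",u+x0,v+y0,ax,onz("wrist",(u+x0,v+y0),Z,o))
# machine front edge
for q in [(103,112),(480,79)]: print(onz("wrist",q,100,o))
```

```text
[[0, 0, 92, 91, 6590], [84, 0, 8, 36, 202], [29, 31, 25, 6, 101], [61, 30, 14, 7, 68], [0, 33, 1, 2, 2], [0, 36, 1, 2, 2], [0, 47, 1, 1, 1], [0, 51, 1, 1, 1], [0, 54, 38, 37, 439], [61, 61, 31, 30, 326], [20, 65, 55, 17, 640]]Traceback (most recent call last):
  File "<stdin>", line 16, in <module>
ValueError: operands could not be broadcast together with shapes (0,) (3,)
```

Run:
```python
from h import *
o=readout.get_obs()
im=cv2.imread("pics/w1.png");h=im[:,:,:].min(2)
yy,xx=np.mgrid[:384,:512]
inside=np.hypot(xx-226.5,yy-160)<38
Z=136;T=tool(o)
print(h[122:200:2,226].tolist(), h[122:200:2,210].tolist())
tl=lambda p:((onz("wrist",p,Z,o)-T[:3,3])@T[:3,:3])[:2]
m=(h>115)&inside
A=[]
for up in (1,0):
    E=[]
    for u in range(203,251):
        v=np.where(m[:,u])[0]; v=v[v<160] if up else v[v>160]
        if len(v)>2: E.append(tl((u,v.max()+.5 if up else v.min()-.5)))
    E=np.array(E);f=np.polyfit(E[:,1],E[:,0],1);A.append(f);print("edge",up,f,len(E),np.std(E[:,0]-np.polyval(f,E[:,1])))
v,u=np.where(m);P=np.array([tl(q) for q in zip(u,v)],np.float32);print("disc",cv2.minEnclosingCircle(P))
k=[];
for a in np.linspace(0,6.283,72,endpoint=False):
    for r in np.arange(52,36,-.5):
        q=(226.5+r*np.cos(a),160+r*np.sin(a))
        if h[int(round(q[1])),int(round(q[0]))]<80: k.append(tl(q));break
k=np.array(k);print("collar",cv2.fitEllipse(k.astype(np.float32)))
y=cv2.fitEllipse(k.astype(np.float32))[0][1]
print("slot centre x",[np.polyval(f,y) for f in A])
```

```text
[56, 55, 51, 57, 81, 99, 102, 105, 102, 103, 103, 102, 160, 217, 218, 152, 104, 106, 108, 106, 105, 103, 105, 109, 105, 107, 83, 88, 100, 198, 212, 210, 210, 210, 210, 208, 216, 200, 73] [51, 57, 54, 53, 47, 58, 74, 90, 99, 100, 101, 104, 108, 101, 147, 153, 101, 106, 103, 108, 104, 105, 104, 102, 103, 106, 80, 84, 104, 196, 211, 211, 209, 211, 121, 55, 77, 108, 101]
edge 1 [-4.23002667e-03  2.10138466e+01] 38 0.16257351465490938
edge 0 [-1.60643445e-03 -6.68534751e+00] 48 3.308315069336704e-14
disc ((8.254582405090332, -27.11016845703125), 36.566951751708984)
collar ((16.686424255371094, -26.512454986572266), (81.64196014404297, 92.08401489257812), 78.29886627197266)
slot centre x [np.float64(21.12599496268465), np.float64(-6.642756983966773)]
```

Both methods agree. The slot centre is at tool shift x≈+7.7, y≈-27 mm, the slot is parallel to tool y within 0.01 rad, the width reads 28 mm and the disc radius 36.6 mm. I'll centre the tool and descend.

Emit:
play_rows:
  targets:
    - [0.0077, -0.027, 0, 0, 0, 0, 0.4]
    - [0, 0, 0.025, 0, 0, 0, 0.4]
    - [0, 0, 0.025, 0, 0, 0, 0.4]
    - [0, 0, 0.025, 0, 0, 0, 0.4]
    - [0, 0, 0.025, 0, 0, 0, 0.4]
    - [0, 0, 0, 0, 0, 0, 0.4]
    - [0, 0, 0, 0, 0, 0, 0.4]

```text
time: 4.37
eef_pos: [548.7, -144.1, 157.7]
ee_rot: [-0.001, 0.176, 0.984, 0.0]
ft_force: [0.6, 0.7, 0.7]
opening: 34.4
grasp_force: 0.0
```

Run:
```python
from h import *
o=readout.get_obs();print(o["eef_pos"],o["opening"])
im=viewer.capture("wrist")[:,:,::-1]; cv2.imwrite("pics/w2.png",im)
```

```text
[ 548.70896145 -144.14462067  157.70643649] 34.40343793398136
```

View pics/w2.png

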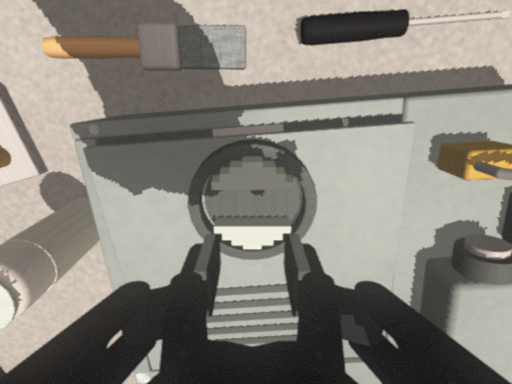

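The picture shows the fingers, spanning columns 207–306, centred over the disc at 204–306. The slot runs level at rows 190–225. I'll descend into it and watch the force.

Emit:
play_rows:
  targets:
    - [0, 0, 0.008, 0, 0, 0, 0.48]
    - [0, 0, 0.008, 0, 0, 0, 0.48]
    - [0, 0, 0.006, 0, 0, 0, 0.48]
    - [0, 0, 0.004, 0, 0, 0, 0.48]
    - [0, 0, 0.004, 0, 0, 0, 0.48]
    - [0, 0, 0, 0, 0, 0, 0.48]

```text
time: 4.92
eef_pos: [548.7, -144.4, 127.1]
ee_rot: [-0.0, 0.175, 0.985, 0.0]
ft_force: [0.1, 0.1, -0.2]
opening: 41.2
grasp_force: 0.0
```

Emit:
play_rows:
  targets:
    - [0, 0, 0.004, 0, 0, 0, 0.48]
    - [0, 0, 0.004, 0, 0, 0, 0.48]
    - [0, 0, 0.003, 0, 0, 0, 0.48]
    - [0, 0, 0, 0, 0, 0, 0.48]

```text
time: 5.25
eef_pos: [548.7, -144.4, 116.2]
ee_rot: [-0.0, 0.175, 0.985, 0.0]
ft_force: [-0.5, -0.4, -0.7]
opening: 41.0
grasp_force: 0.0
```

Emit:
play_rows:
  targets:
    - [0, 0, 0.003, 0, 0, 0, 0.48]
    - [0, 0, 0.003, 0, 0, 0, 0.48]
    - [0, 0, 0, 0, 0, 0, 0.48]

```text
time: 5.5
eef_pos: [548.8, -144.4, 110.3]
ee_rot: [-0.0, 0.175, 0.985, 0.0]
ft_force: [-0.5, 0.2, 0.1]
opening: 41.1
grasp_force: 0.0
```

Emit:
play_rows:
  targets:
    - [0, 0, 0.003, 0, 0, 0, 0.48]
    - [0, 0, 0.003, 0, 0, 0, 0.48]
    - [0, 0, 0, 0, 0, 0, 0.48]

```text
time: 5.75
eef_pos: [548.7, -144.4, 104.2]
ee_rot: [-0.0, 0.175, 0.985, 0.0]
ft_force: [-0.6, 0.2, 0.6]
opening: 41.0
grasp_force: 0.0
```

Run:
```python
from h import *
a=viewer.capture("wrist")[110:300,130:380,::-1];b=viewer.capture("scene")[110:230,90:280,::-1]
print(np.round(readout.get_obs()["ft_force"],1))
cv2.imwrite("pics/w3.png",np.hstack([cv2.resize(a,(400,304),interpolation=3),cv2.resize(b,(390,304),interpolation=3)]))
```

```text
[-0.4  0.5  0.4]
```

View pics/w3.png

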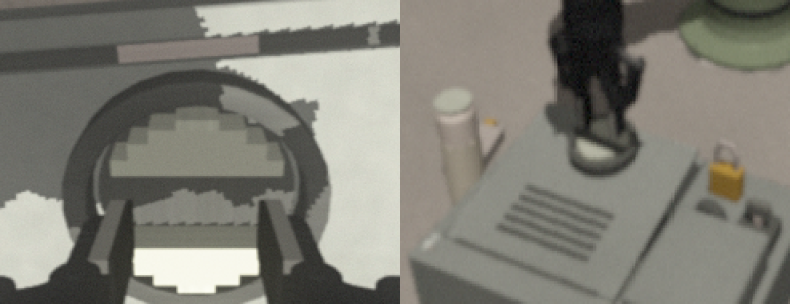

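The fingertips (crop columns 105–275, about 57 mm outside) sit over the slot with about 8 mm to spare at each end. There's no contact yet, so I'll keep descending in small steps.

Emit:
play_rows:
  targets:
    - [0, 0, 0.002, 0, 0, 0, 0.48]
    - [0, 0, 0.002, 0, 0, 0, 0.48]
    - [0, 0, 0, 0, 0, 0, 0.48]

```text
time: 6.1
eef_pos: [548.8, -144.4, 100.4]
ee_rot: [-0.0, 0.175, 0.985, -0.0]
ft_force: [0.0, -0.2, -0.4]
opening: 40.9
grasp_force: 0.0
```

Emit:
play_rows:
  targets:
    - [0, 0, 0.002, 0, 0, 0, 0.48]
    - [0, 0, 0.002, 0, 0, 0, 0.48]
    - [0, 0, 0, 0, 0, 0, 0.48]

```text
time: 6.35
eef_pos: [548.8, -144.4, 96.4]
ee_rot: [-0.0, 0.175, 0.985, 0.0]
ft_force: [-0.3, -0.2, 0.9]
opening: 40.6
grasp_force: 0.0
```

Emit:
play_rows:
  targets:
    - [0, 0, 0.002, 0, 0, 0, 0.48]
    - [0, 0, 0.002, 0, 0, 0, 0.48]
    - [0, 0, 0, 0, 0, 0, 0.48]

```text
time: 6.6
eef_pos: [548.8, -144.4, 92.4]
ee_rot: [-0.0, 0.175, 0.985, 0.0]
ft_force: [0.2, -0.1, -0.3]
opening: 41.4
grasp_force: 0.0
```

Run:
```python
from h import *
a=viewer.capture("wrist")[110:300,130:380,::-1];b=viewer.capture("scene")[110:230,90:280,::-1]
print(np.round(readout.get_obs()["ft_force"],1))
cv2.imwrite("pics/w4.png",np.hstack([cv2.resize(a,(400,304),interpolation=3),cv2.resize(b,(390,304),interpolation=3)]))
```

```text
[-0.6 -0.  -0. ]
```

View pics/w4.png

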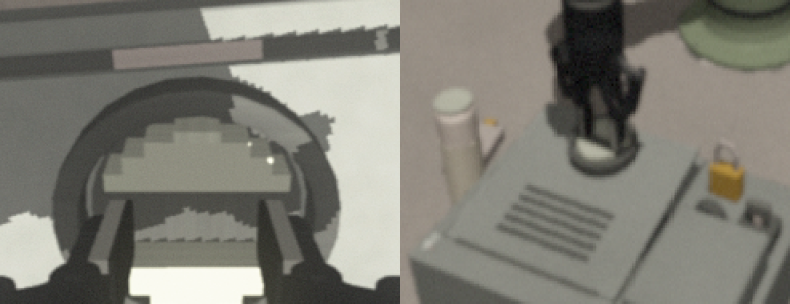

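The camera geometry at this opening puts the visible tips about 46 mm behind the nominal TCP. That places them around z≈138, still above the disc, which fits the zero force. I'll keep descending with a force check at each step.

Emit:
play_rows:
  targets:
    - [0, 0, 0.003, 0, 0, 0, 0.48]
    - [0, 0, 0.003, 0, 0, 0, 0.48]
    - [0, 0, 0, 0, 0, 0, 0.48]

```text
time: 6.95
eef_pos: [548.7, -144.4, 86.2]
ee_rot: [-0.0, 0.175, 0.985, 0.0]
ft_force: [0.5, -0.1, 0.6]
opening: 40.9
grasp_force: 0.0
```

Emit:
play_rows:
  targets:
    - [0, 0, 0.003, 0, 0, 0, 0.48]
    - [0, 0, 0.003, 0, 0, 0, 0.48]
    - [0, 0, 0, 0, 0, 0, 0.48]

```text
time: 7.2
eef_pos: [548.9, -144.4, 80.4]
ee_rot: [-0.0, 0.175, 0.985, -0.0]
ft_force: [-1.1, 0.3, 6.9]
opening: 41.3
grasp_force: 3.2
```

Run:
```python
from h import *
o=readout.get_obs()
a=viewer.capture("wrist")[110:300,130:380,::-1];b=viewer.capture("scene")[110:230,90:280,::-1]
print(np.round(o["ft_force"],1),np.round(o["wrist_torque"],2))
cv2.imwrite("pics/w5.png",np.hstack([cv2.resize(a,(400,304),interpolation=3),cv2.resize(b,(390,304),interpolation=3)]))
```

```text
[-1.1  0.3  6.9] [-0.09  0.36 -0.01]
```

View pics/w5.png

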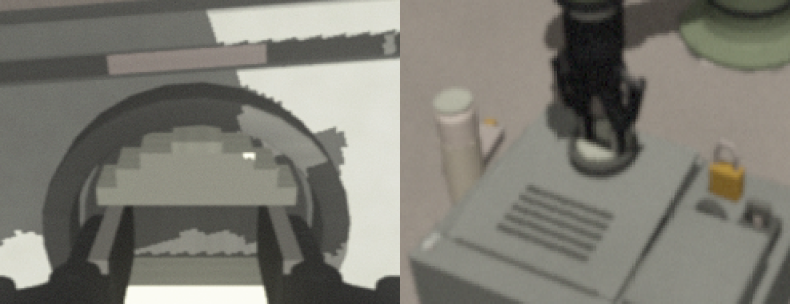

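The picture shows the slot's front rim (crop row 205) now covering the finger ends, so the tips are inside the slot and resting on the tilted floor. I'll push the cover down about 20 mm.

Emit:
play_rows:
  targets:
    - [0, 0, 0.003, 0, 0, 0, 0.48]
    - [0, 0, 0.003, 0, 0, 0, 0.48]
    - [0, 0, 0.003, 0, 0, 0, 0.48]
    - [0, 0, 0, 0, 0, 0, 0.48]

```text
time: 7.63
eef_pos: [548.6, -144.3, 71.4]
ee_rot: [-0.0, 0.175, 0.985, -0.0]
ft_force: [-4.3, 0.6, 8.4]
opening: 41.2
grasp_force: 3.6
```

Emit:
play_rows:
  targets:
    - [0, 0, 0.003, 0, 0, 0, 0.48]
    - [0, 0, 0.003, 0, 0, 0, 0.48]
    - [0, 0, 0, 0, 0, 0, 0.48]

```text
time: 7.88
eef_pos: [548.5, -144.3, 65.4]
ee_rot: [-0.001, 0.175, 0.985, -0.0]
ft_force: [-4.8, -0.3, 7.4]
opening: 41.0
grasp_force: 3.8
```

Emit:
play_rows:
  targets:
    - [0, 0, 0.002, 0, 0, 0, 0.48]
    - [0, 0, 0.002, 0, 0, 0, 0.48]
    - [0, 0, 0, 0, 0, 0, 0.48]

```text
time: 8.13
eef_pos: [548.5, -144.3, 61.6]
ee_rot: [-0.001, 0.174, 0.985, -0.0]
ft_force: [-5.3, -0.2, 7.7]
opening: 41.2
grasp_force: 4.1
```

Emit:
play_rows:
  targets:
    - [0.001, 0, 0.0015, 0, 0, 0, 0.48]
    - [0, 0, 0.0015, 0, 0, 0, 0.48]
    - [0, 0, 0, 0, 0, 0, 0.48]

```text
time: 8.38
eef_pos: [548.4, -144.2, 59.2]
ee_rot: [0.0, 0.175, 0.985, -0.0]
ft_force: [-2.4, -1.1, 10.9]
opening: 41.0
grasp_force: 5.5
```

Emit:
play_rows:
  targets:
    - [0, 0, 0.001, 0, 0, 0, 0.48]
    - [0, 0, 0, 0, 0, 0, 0.48]

```text
time: 8.55
eef_pos: [548.5, -144.2, 58.7]
ee_rot: [0.0, 0.175, 0.985, -0.0]
ft_force: [-7.2, -0.3, 23.8]
opening: 41.2
grasp_force: 11.7
```

That is the solid stop: 24 N at z 58.7, matching the predicted 57–60. I'll ease off slightly and turn clockwise while holding it down.

Emit:
play_rows:
  targets:
    - [0, 0, -0.0005, 0, 0, 0, 0.48]
    - [0, 0, 0, 0, 0, 0.07, 0.48]
    - [0, 0, 0, 0, 0, 0.07, 0.48]
    - [0, 0, 0, 0, 0, 0.07, 0.48]
    - [0, 0, 0, 0, 0, 0.07, 0.48]
    - [0, 0, 0, 0, 0, 0.07, 0.48]

```text
time: 9.05
eef_pos: [548.1, -144.7, 59.0]
ee_rot: [0.0, 0.345, 0.939, -0.0]
ft_force: [-7.1, -2.0, 17.0]
opening: 40.9
grasp_force: 8.6
```

```bash
cat > s.py <<'E'
from h import *
o=readout.get_obs();x=tool(o)[:3,0];print(np.round(o["ft_force"],1),np.round(o["wrist_torque"],2),"yaw",np.arctan2(x[1],x[0]).round(3),np.round(o["eef_pos"],1),np.round(o["joints"],2))
E
python3 s.py
```

```text
[-7.1 -2.  17. ] [-0.35  1.24  0.14] yaw 2.437 [ 548.1 -144.7   59. ] [ 0.58  0.67 -0.6   1.84  0.52  0.79  0.56]
```

Emit:
play_rows:
  targets:
    - [0.0007, -0.0006, 0, 0, 0, 0.08, 0.48]
    - [0, 0, 0, 0, 0, 0.08, 0.48]
    - [0, 0, 0, 0, 0, 0.08, 0.48]
    - [0, 0, 0, 0, 0, 0.08, 0.48]
    - [0, 0, 0, 0, 0, 0.08, 0.48]

```text
time: 9.47
eef_pos: [547.4, -144.2, 59.0]
ee_rot: [0.0, 0.525, 0.851, -0.0]
ft_force: [-6.1, -0.1, 16.3]
opening: 41.1
grasp_force: 8.7
```

```bash
python3 s.py
```

```text
[-6.1 -0.1 16.3] [0.08 1.   0.1 ] yaw 2.037 [ 547.4 -144.2   59. ] [ 0.51  0.65 -0.51  1.85  0.44  0.76  0.23]
```

Emit:
play_rows:
  targets:
    - [0, 0, 0, 0, 0, 0.08, 0.48]
    - [0, 0, 0, 0, 0, 0.08, 0.48]
    - [0, 0, 0, 0, 0, 0.08, 0.48]
    - [0, 0, 0, 0, 0, 0.08, 0.48]
    - [0, 0, 0, 0, 0, 0.08, 0.48]
    - [0, 0, 0, 0, 0, 0.08, 0.48]
    - [0, 0, 0, 0, 0, 0.08, 0.48]
    - [0, 0, 0, 0, 0, 0.08, 0.48]

```text
time: 10.13
eef_pos: [547.6, -143.8, 59.1]
ee_rot: [0.0, 0.766, 0.643, 0.0]
ft_force: [-4.7, 2.6, 17.2]
opening: 40.7
grasp_force: 8.7
```

```bash
python3 s.py
```

```text
[-4.7  2.6 17.2] [0.5  0.59 0.04] yaw 1.397 [ 547.6 -143.8   59.1] [ 0.4   0.62 -0.34  1.85  0.3   0.72 -0.29]
```

Emit:
play_rows:
  targets:
    - [0, 0, 0, 0, 0, 0.05, 0.48]
    - [0, 0, 0, 0, 0, 0.05, 0.48]
    - [0, 0, 0, 0, 0, 0.05, 0.48]

```text
time: 10.38
eef_pos: [547.7, -143.8, 59.1]
ee_rot: [0.0, 0.811, 0.585, 0.0]
ft_force: [-3.6, 2.2, 16.7]
opening: 40.9
grasp_force: 8.5
```

```bash
python3 s.py
```

```text
[-3.6  2.2 16.7] [0.53 0.28 0.07] yaw 1.249 [ 547.7 -143.8   59.1] [ 0.37  0.62 -0.3   1.85  0.27  0.71 -0.41]
```

Emit:
play_rows:
  targets:
    - [0, 0, 0, 0, 0, 0.04, 0.48]
    - [0, 0, 0, 0, 0, 0.04, 0.48]
    - [0, 0, 0, 0, 0, 0, 0.48]

```text
time: 10.63
eef_pos: [547.9, -143.7, 59.2]
ee_rot: [0.0, 0.834, 0.552, 0.001]
ft_force: [-3.6, 1.6, 16.0]
opening: 41.1
grasp_force: 8.1
```

```bash
python3 s.py
```

```text
[-3.6  1.6 16. ] [0.25 0.42 0.04] yaw 1.168 [ 547.9 -143.7   59.2] [ 0.35  0.62 -0.28  1.86  0.25  0.7  -0.47]
```

Emit:
play_rows:
  targets:
    - [0, 0, 0, 0, 0, 0.03, 0.48]
    - [0, 0, 0, 0, 0, 0.03, 0.48]
    - [0, 0, 0, 0, 0, 0, 0.48]

```text
time: 10.88
eef_pos: [547.9, -143.8, 59.2]
ee_rot: [0.001, 0.85, 0.527, 0.001]
ft_force: [-2.7, 2.8, 15.7]
opening: 41.1
grasp_force: 17.3
```

```bash
python3 s.py
```

```text
[-2.7  2.8 15.7] [0.22 0.32 0.91] yaw 1.11 [ 547.9 -143.8   59.2] [ 0.34  0.62 -0.27  1.86  0.24  0.7  -0.52]
```

The torque jumped to 0.91 N m at yaw 1.11, close to the predicted stop at 1.13. I'll relieve the turn within the play and lift out.

Emit:
play_rows:
  targets:
    - [0, 0, 0, 0, 0, -0.06, 0.48]
    - [0, 0, -0.001, 0, 0, -0.05, 0.48]
    - [0, 0, -0.003, 0, 0, 0, 0.48]
    - [0, 0, 0, 0, 0, 0, 0.48]

```text
time: 11.22
eef_pos: [547.8, -144.3, 63.0]
ee_rot: [0.001, 0.819, 0.573, 0.0]
ft_force: [0.4, -0.7, 6.7]
opening: 41.1
grasp_force: 4.3
```

```bash
python3 s.py
```

```text
[ 0.4 -0.7  6.7] [-0.16 -0.01  0.08] yaw 1.221 [ 547.8 -144.3   63. ] [ 0.37  0.61 -0.3   1.85  0.26  0.71 -0.43]
```

Emit:
play_rows:
  targets:
    - [0, 0, -0.004, 0, 0, 0, 0.48]
    - [0, 0, -0.006, 0, 0, 0, 0.48]
    - [0, 0, -0.008, 0, 0, 0, 0.48]
    - [0, 0, -0.02, 0, 0, 0, 0.48]
    - [0, 0, -0.03, 0, 0, 0, 0.48]
    - [0, 0, -0.03, 0, 0, 0, 0.48]
    - [0, 0, -0.03, 0, 0, 0, 0.48]
    - [0, 0, 0, 0, 0, 0, 0.48]
    - [0, 0, 0, 0, 0, 0, 0.48]

```text
time: 11.97
eef_pos: [547.9, -144.3, 192.3]
ee_rot: [0.001, 0.819, 0.573, 0.001]
ft_force: [-1.2, 0.5, -0.3]
opening: 40.9
grasp_force: 0.0
```

```bash
python3 s.py
python3 - <<'E'
from h import *
a=viewer.capture("wrist")[:,:,::-1];b=viewer.capture("scene")[110:280,90:300,::-1]
cv2.imwrite("pics/w6.png",np.hstack([cv2.resize(a,(400,300)),cv2.resize(b,(370,300),interpolation=3)]))
E
```

```text
[-1.2  0.5 -0.3] [-0.03 -0.04 -0.01] yaw 1.221 [ 547.9 -144.3  192.3] [ 0.4   0.44 -0.34  1.75  0.18  0.98 -0.36]
```

View pics/w6.png

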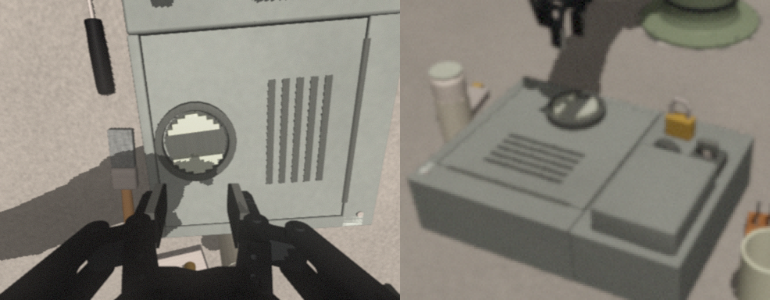

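The picture shows the cover staying down after release, with the slot near (195,137) running front-to-back. I'll check the angle and height numerically.

Run:
```python
from h import *
o=readout.get_obs();im=viewer.capture("wrist")[:,:,::-1];h=im.min(2).astype(int);cx,cy=251,177
yy,xx=np.mgrid[:384,:512];m=(h>150)&(np.hypot(xx-cx,yy-cy)<42)
for Z in (117,136):
    for up in (1,0):
        E=[]
        for u in range(cx-22,cx+23):
            v=np.where(m[:,u])[0];v=v[v<cy] if up else v[v>cy]
            if len(v)>2:E.append(onz("wrist",(u,v.max()+.5 if up else v.min()-.5),Z,o)[:2])
        E=np.array(E);vx,vy,px,py=cv2.fitLine(E.astype(np.float32),cv2.DIST_HUBER,0,.01,.01).ravel()
        print(Z,"slot yaw",np.arctan(vy/vx).round(3),len(E),(px.round(1),py.round(1)))
    v,u=np.where(m);P=np.array([onz("wrist",q,Z,o)[:2] for q in zip(u,v)],np.float32);print(cv2.minEnclosingCircle(P))
# cover side seams (dark lines) : left and right edges of the cover, in rows along image
def seam(pts): 
    W=np.array([onz("wrist",p,100,o)[:2] for p in pts]);vx,vy,_,_=cv2.fitLine(W.astype(np.float32),2,0,.01,.01).ravel();return np.arctan(vy/vx).round(3),W[[0,-1]].round(1).tolist()
print("left seam",seam([(u,25+np.argmin(h[20:55,u])-5) for u in range(200,450,5)]))
f=[(165+np.argmin(h[v,165:215]),v) for v in range(60,130,4)];print("front seam",f[:3],f[-2:]);print(seam(f))
```

```text
117 slot yaw -0.216 45 (np.float32(550.8), np.float32(-128.8))
117 slot yaw -0.216 24 (np.float32(545.2), np.float32(-158.1))
((544.9837646484375, -141.92135620117188), 35.745849609375)
136 slot yaw -0.216 45 (np.float32(552.4), np.float32(-124.3))
136 slot yaw -0.216 24 (np.float32(547.3), np.float32(-151.5))
((547.104248046875, -136.47586059570312), 33.08401107788086)
left seam (np.float32(-0.278), [[547.0, -16.9], [739.2, -71.7]])
front seam [(np.int64(181), 60), (np.int64(182), 64), (np.int64(182), 68)] [(np.int64(190), 124), (np.int64(190), 128)]
(np.float32(1.291), [[526.6, -24.1], [511.0, -78.2]])
```

The cover is flush: the disc radius fits z=117 and the slot width reads 29.8 mm. But the slot is at -0.216 against the machine's -0.28, so my back-off under load dragged the latch back about 0.06 rad. I'll re-enter, without pressing on the floor, and turn it to the stop again.

Emit:
play_rows:
  targets:
    - [0, 0, 0.03, 0, 0, -0.1, 0.48]
    - [0, 0, 0.03, 0, 0, -0.03, 0.48]
    - [0, 0, 0.02, 0, 0, 0, 0.48]
    - [0, 0, 0.015, 0, 0, 0, 0.48]
    - [0, 0, 0.01, 0, 0, 0, 0.48]
    - [0, 0, 0.006, 0, 0, 0, 0.48]
    - [0, 0, 0.006, 0, 0, 0, 0.48]
    - [0, 0, 0.005, 0, 0, 0, 0.48]
    - [0, 0, 0.004, 0, 0, 0, 0.48]
    - [0, 0, 0, 0, 0, 0, 0.48]

```text
time: 12.95
eef_pos: [547.1, -144.1, 64.0]
ee_rot: [-0.0, 0.78, 0.625, -0.0]
ft_force: [-0.6, 0.0, -0.3]
opening: 40.9
grasp_force: 0.0
```

Emit:
play_rows:
  targets:
    - [0, 0, 0, 0, 0, 0.05, 0.48]
    - [0, 0, 0, 0, 0, 0.05, 0.48]
    - [0, 0, 0, 0, 0, 0.05, 0.48]
    - [0, 0, 0, 0, 0, 0.05, 0.48]
    - [0, 0, 0, 0, 0, 0, 0.48]

```text
time: 13.37
eef_pos: [547.8, -143.9, 64.9]
ee_rot: [0.0, 0.84, 0.543, 0.001]
ft_force: [1.5, 1.5, 0.1]
opening: 40.9
grasp_force: 1.5
```

```bash
python3 s.py
```

```text
[1.5 1.5 0.1] [ 0.25 -0.36  0.1 ] yaw 1.149 [ 547.8 -143.9   64.9] [ 0.35  0.61 -0.27  1.85  0.24  0.71 -0.48]
```

Emit:
play_rows:
  targets:
    - [0, 0, 0, 0, 0, 0.03, 0.48]
    - [0, 0, 0, 0, 0, 0.03, 0.48]
    - [0, 0, 0, 0, 0, 0, 0.48]

```text
time: 13.62
eef_pos: [547.8, -143.9, 64.8]
ee_rot: [0.0, 0.855, 0.519, 0.0]
ft_force: [2.6, 2.5, 5.2]
opening: 41.2
grasp_force: 20.7
```

```bash
python3 s.py
```

```text
[2.6 2.5 5.2] [ 0.43 -0.64  1.36] yaw 1.09 [ 547.8 -143.9   64.8] [ 0.34  0.61 -0.26  1.85  0.22  0.71 -0.53]
```

Emit:
play_rows:
  targets:
    - [0, 0, 0, 0, 0, 0.02, 0.48]
    - [0, 0, 0, 0, 0, 0.02, 0.48]
    - [0, 0, 0, 0, 0, 0, 0.48]

```text
time: 13.87
eef_pos: [547.9, -143.9, 64.8]
ee_rot: [0.001, 0.865, 0.502, 0.0]
ft_force: [3.1, 1.6, 6.3]
opening: 40.9
grasp_force: 44.2
```

```bash
python3 s.py
```

```text
[3.1 1.6 6.3] [ 0.34 -0.65  2.85] yaw 1.052 [ 547.9 -143.9   64.8] [ 0.33  0.61 -0.25  1.85  0.22  0.71 -0.56]
```

The latch is firmly on its stop, at 2.85 N m. I'll release the turn inside the free play with no floor load, lift out, and measure again.

Emit:
play_rows:
  targets:
    - [0, 0, 0, 0, 0, -0.05, 0.48]
    - [0, 0, -0.001, 0, 0, -0.05, 0.48]
    - [0, 0, -0.002, 0, 0, -0.05, 0.48]
    - [0, 0, -0.006, 0, 0, -0.03, 0.48]
    - [0, 0, -0.01, 0, 0, 0, 0.48]
    - [0, 0, -0.02, 0, 0, 0, 0.48]
    - [0, 0, -0.03, 0, 0, 0, 0.48]
    - [0, 0, -0.03, 0, 0, 0, 0.48]
    - [0, 0, -0.03, 0, 0, 0, 0.48]
    - [0, 0, 0, 0, 0, 0, 0.48]
    - [0, 0, 0, 0, 0, 0, 0.48]

```text
time: 14.78
eef_pos: [547.6, -144.5, 195.1]
ee_rot: [0.001, 0.817, 0.576, 0.001]
ft_force: [-0.8, 0.4, -0.6]
opening: 41.0
grasp_force: 0.0
```

```bash
python3 s.py
python3 - <<'E'
from h import *
o=readout.get_obs();im=viewer.capture("wrist")[:,:,::-1];h=im.min(2).astype(int)
T=tool(o);c=viewer.calibration("wrist");K=c["camera_matrix"]
q=np.linalg.inv(T@c["hand_eye"])@[546,-143.5,117,1];cx=int(K[0][0]*q[0]/-q[2]+K[0][2]);cy=int(K[1][1]*-q[1]/-q[2]+K[1][2]);print(cx,cy)
yy,xx=np.mgrid[:384,:512];m=(h>150)&(np.hypot(xx-cx,yy-cy)<44);Z=117
for up in (1,0):
    E=[]
    for u in range(cx-22,cx+23):
        v=np.where(m[:,u])[0];v=v[v<cy] if up else v[v>cy]
        if len(v)>2:E.append(onz("wrist",(u,v.max()+.5 if up else v.min()-.5),Z,o)[:2])
    E=np.array(E);vx,vy,px,py=cv2.fitLine(E.astype(np.float32),cv2.DIST_HUBER,0,.01,.01).ravel()
    print("slot yaw",np.arctan(vy/vx).round(3),len(E),px,py)
v,u=np.where(m);print(cv2.minEnclosingCircle(np.array([onz("wrist",q,Z,o)[:2] for q in zip(u,v)],np.float32)))
E
```

```text
[-0.8  0.4 -0.6] [-0.02  0.02  0.  ] yaw 1.229 [ 547.6 -144.5  195.1] [ 0.4   0.44 -0.34  1.74  0.17  0.98 -0.35]
250 184
slot yaw -0.284 45 553.53284 -129.5571
slot yaw -0.279 32 537.5725 -156.15291
((546.4719848632812, -142.1722412109375), 35.381832122802734)
```

The slot yaw is now -0.28, equal to the machine's axis, so the latch is at about 1.57. The cover is flush and the tool is clear.

```bash
python3 -c "
from cell import workorder;print(workorder.job_done())"
```

```text
the job is handed in; nothing more can be done
None
```

The job is handed in: the cover was pushed down to its solid stop and the latch turned clockwise to its stop (measured about 1.57 rad, after a second turn to fix a 0.06 rad slip-back), and the cover measured flush and stayed down after the gripper lifted clear.

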